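# Press the dial ring home on a spring balance in the shuttle press

### The job

The balance case is loaded in the shuttle of the hand press: slide the shuttle fully home against its stop under the ram, then pull the press lever down until the ram has pressed the dial ring all the way onto the case, and let the lever come back up. Use the press, not the gripper, to push the ring, leave the shuttle home, and do not shift the other things on the bench.

Things in the scene. Friction and masses are not known exactly. Their poses are not given: they have to be found in the camera images.
- press: Cast-iron C-frame hand press, fixed, 320 mm high. Origin on the bench below the ram axis; local -x is its front, where the shuttle enters, +y the lever's side, z up. Base 260 x 130 x 30 mm (local x -85 to 175). Slideway 50 mm wide, top at z 42, local x -240 to 50, y 0. Ram pad: 70 mm disc, underside at z 118 with the lever up. Column from local x 90 back, stop block from 53 to 79, 74 mm high.
- head_nose (a point): Lower front edge of the overhanging head (76 mm wide), at press local (-60, 0, 190) mm. A 28 mm spring canister stands out before it to local x -92 from z 215 up, and a cross bar on the ram to x -90 at z 308 to 320. A vertical gripper cannot follow the shuttle knob home below it: lean the tool about 40 degrees, its top back from the press.
- shuttle (a joint): Steel shuttle, plate 120 x 90 x 14 mm (top at z 58 mm), sliding along the press's local x. Value in m: 0 = home, against its stop under the ram; grows as it is drawn out to the front (local -x); end of travel 0.112. It slides with about 3 N of friction and stays where it is left. The balance case, 64 mm across, is clamped in its nest.
- shuttle_knob (a point): Centre of the shuttle's black ball knob, 28 mm across, on a 12 mm stem at the front of the shuttle. At press local (-60 mm - shuttle value, 0, 88 mm); 30 mm above the shuttle plate.
- lever (a joint): Press lever. Value in rad: 0 = up (the rod points to the press's front, 30 degrees above level), grows as its ball is pulled down, end of travel 1.15. A return spring lifts it; pulling takes about 5 N at the ball, about 10 N while pressing; it goes solid when the ring is home. It drives the ram down 23.5 mm a radian: with the shuttle home the pad meets the ring near 0.68, ring seated near 1.02.
- lever_hinge (a point): Hinge of the lever, at press local (30, 68, 235) mm; its axis is the press's local y. The lever is a 13 mm rod.
- lever_ball (a point): Centre of the black ball at the lever's end, 32 mm across, 200 mm from the hinge; at value q it stands at press local x 30 - 200 cos(0.524 - q), y 68, z 235 + 200 sin(0.524 - q) mm.
- dial_ring (a joint): Grey steel dial ring, 66 mm outside, 54 mm inside, 12 mm high, sitting proud on the nickel balance case in the shuttle. Value in m: 0 = 8 mm proud, 0.008 = seated. A tight fit: takes about 50 N, and stays where it is pressed.
- ring_top (a point): Centre of the dial ring's top face, 102 mm above the bench when proud, 94 mm when seated.
- spare_case: Bystander: loose nickel balance case, 64 mm across, 34 mm high; origin under its centre.
- drop_weight: Bystander: red-enamelled drop weight with a neck and knob, 58 mm across, 80 mm high; origin under its centre.
- spare_ring: Bystander: loose steel dial ring, 66 mm across, 12 mm high; origin under its centre.
- brass_hook: Bystander: brass hook with an eye, lying flat, 85 mm long, 8 mm thick; origin under its middle.
- screwdriver: Bystander: screwdriver lying flat along its own x.
- tube_balance: Bystander: flat straight spring balance with ring and hook, 220 mm long, 22 mm thick, lying along its own x; origin under its middle.
- oil_can: Bystander: steel can, 52 mm across, 110 mm high; origin under its centre.

How it is judged:
By the outcome, as a careful person would: the job done as asked, in the order asked, and still so for the second after the job is handed in, with the robot touching nothing.
It also fails if it takes over 64 s, if anything falls off the work surface, if the arm or the gripper's body presses on something with over 40 N, if the wrist force passes 120 N, or if a joint passes its speed limit or range.

### The arm

A 7-joint arm with a two-finger parallel gripper is mounted at the origin on the work surface. World frame = base frame: x ahead of the robot, y to its left, z up, the work surface at z = 0. Lengths are in mm, angles in rad, forces in N, time in s.
With the tool pointing down it reaches from about 400 to 875 mm from the base axis. Payload 4.4 kg.
Tool frame: the origin (TCP) lies between the finger pads; the fingertips stand 17 mm ahead of it and the grasp point (between the pads) lies 2 mm behind it; z points along the fingers, y is the line along which they close (so a half turn about z gives the same grasp; the last joint's range is limited). The gripper opens to 85 mm and grips with 20 to 120 N. Pads are 22 mm wide; open, the fingers measure 114 mm over their backs; the gripper's body (76 mm by 85 mm) begins 54 mm behind the grasp point. The pads swing forward as they close: fully open they stand 13 mm farther back than shut.
Start: joints at [1.125, 0.628, 0.038, 1.517, -0.027, 0.996, -0.02], TCP at [241.005, -603.684, 248.313] pointing down, gripper open.
Joint ranges: [-3.06, 3.06], [-0.37, 2.12], [-1.25, 1.32], [0.18, 2.47], [-1.1, 4.24], [0.23, 1.98], [-2.94, 2.94]. Speed limits (rad/s): [2.57, 2.57, 3.14, 3.14, 3.14, 3.14, 3.14].

### API

Orientations are given as [roll, pitch, yaw] about the fixed x, y, z axes, in that order (R = Rz(yaw) Ry(pitch) Rx(roll)).
In Python, from cell import sensors, get_image, ctrl gives the robot as it stands.
- The arm moves only by the tool send_rows, never from a script. Its argument "series" is a list of rows, each a list of 3 entries, a list of its own where there are three numbers: the finger opening in mm, from 0 to 85.4, then the shift along the world's x, y, z in units of 60 mm (1.0 is 60 mm), then the turn, a rotation vector about the world's x, y, z in units of 5 degrees (1.0 is 5 degrees). A call has 1 to 8 rows; each row shifts and turns the commanded pose from where the row before left it; what a row does not reach is not made up. A row lasts 1/8 s, in which the tool goes at most 62.5 mm and 10.7 degrees, less where a joint would pass 70% of its speed; a pose out of reach is approached as far as the arm can. A call is refused whole if a number of a shift passes 1 or a number of a turn 1, either way. A call with a gripper value outside its range is refused whole. The fingers move at their own pace and stop on an object; the grip force is fixed at half the most. Time passes only in rows, so rows that do not move let the fingers close. It gives the time, the measured TCP pose, the force, the opening and the grip force at its end, in the units of the state.
- sensors.read_state(): the state, without advancing time (a new reading comes with each control period).
- get_image(name): name is "side" or "top"; returns a dict with "img" (420x560x3 uint8, red, green, blue), "depth" (420x560 float32, mm along the optical axis (not along the pixel's ray), 0 where there is no reading), "vfov" (degrees; the focal length in pixels is half the picture's height over the tangent of half this angle, whatever the lens; pixels are square), "cx", "cy" (the principal point, pixels), "world_to_cam" (4x4, takes a point from world to camera coordinates). Camera axes: x right, y down, z forward; pixel columns grow to the right and rows downward; lengths in mm; the calibration is good to about 2 mm. A picture is of the moment at which its call begins.
- ctrl.finish_job(): hands the job in; it is judged then, once.
The state is a dict: "clock": time; "qpos": joint angles; "qd": joint speeds; "tau": joint torques, N m; "eef_pos": TCP position; "tool_rot": TCP orientation; "force": force on the tool from outside, world axes, zero at the start; "torque": the same for the moment, N m; "width": finger opening in mm; "gripper_force": force on a finger pad.
Only numpy, scipy, OpenCV 4.12 (cv2) and the standard library are available. Lean on these libraries where they do the work, as an engineer would, in place of code of your own. Each camera call takes 0.05 s, during which the arm holds its last target. There are 200 camera calls.

## Working session

There is one attempt and no reset: what is moved stays moved. The work goes in short steps, Python scripts to look and compute and a tool call to move; the robot and the scene stay as the last step left them, time stands still between calls to the robot, and variables do not carry over. Pictures are saved under pics/ and viewed, at most 10 in all, crops included, and the job is handed in when it is done.

Besides the shell and the picture viewer there is one more tool, called after "Call:" as name([rows], argument=value, ...), one row to a line, values as JSON. send_rows: Moves the arm, as the interface text tells. Its arguments: {"type":"object","properties":{"series":{"type":"array"}},"required":["series"]}

```bash
mkdir -p pics; ls
cat > h.py <<'E'
import numpy as np, cv2
from cell import sensors, get_image, ctrl
def grab(n,save=None):
    d=get_image(n)
    if save: cv2.imwrite('pics/'+save,cv2.cvtColor(d['img'],cv2.COLOR_RGB2BGR))
    return d
def f(d): return 210/np.tan(np.radians(d['vfov']/2))
def pts(d):
    v,u=np.mgrid[:420,:560]; z=d['depth']; F=f(d)
    c=np.stack([(u-d['cx'])*z/F,(v-d['cy'])*z/F,z],-1)
    T=np.linalg.inv(d['world_to_cam']); return c@T[:3,:3].T+T[:3,3]
def proj(d,p):
    c=d['world_to_cam'][:3,:3]@np.array(p)+d['world_to_cam'][:3,3]; F=f(d)
    return F*c[0]/c[2]+d['cx'],F*c[1]/c[2]+d['cy']
E
python3 - <<'E'
from h import *
for n in('top','side'):
    d=grab(n,n+'0.png'); np.savez(n+'0.npz',**d); T=np.linalg.inv(d['world_to_cam']);print(n,T[:3,3],T[:3,2],d['vfov'],d['cx'],d['cy'])
print(sensors.read_state())
E
```

```text
pics
top [ 394.37215266   15.51818518 1521.03969363] [ 0.1443073  -0.02452522 -0.98922895] 46.421801417728624 279.51887971771873 205.14023744526145
side [249.08648585 955.63444973 915.34416119] [ 0.27334469 -0.77186841 -0.5740225 ] 52.39968229395774 284.1322737841104 205.48786858405288
{'clock': 0.1, 'qpos': array([ 1.12520911,  0.62922778,  0.03845299,  1.51824081, -0.02705772,
        0.99626546, -0.01999271]), 'qd': array([-0.0002583 , -0.00179479, -0.0006519 , -0.00288189, -0.00063002,
       -0.00140392,  0.00107056]), 'tau': array([ 3.43923086e-03, -5.64518523e+01,  1.23088863e+00, -1.93968576e+01,
        1.13672821e-02,  5.43425238e-03,  2.44653143e-05]), 'eef_pos': array([ 240.8235951 , -603.20001259,  247.50658607]), 'tool_rot': array([-3.13996851e+00, -2.96226912e-05,  3.79757044e-01]), 'force': array([-0.61060816, -0.15242538,  0.49915735]), 'torque': array([-0.00898084,  0.02802931,  0.01602244]), 'gripper_force': 0.0, 'width': 85.67314330580645}
```

View pics/top0.png

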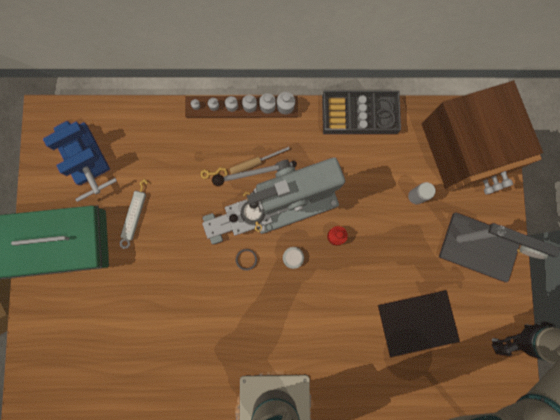

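View pics/side0.png

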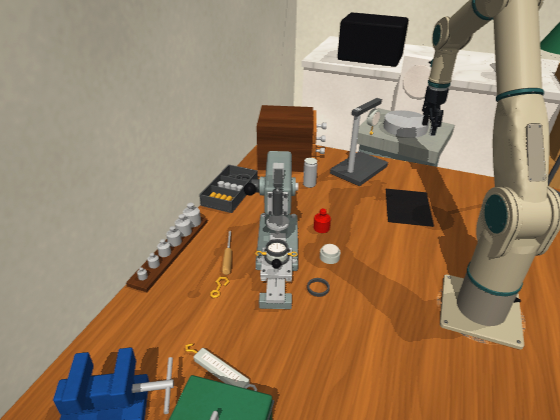

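The top view shows the press at about (270,205) with its front to the left (world +y). The shuttle knob is near (234,218) and the lever ball near (218,180). The side view has the lever ball at (251,188) and the knob at (276,263).

```bash
cat > m.py <<'E'
from h import *
def load(n): return dict(np.load(n+'0.npz'))
t=load('top');s=load('side')
def ray(d,u,v):
    T=np.linalg.inv(d['world_to_cam']);r=T[:3,:3]@np.array([(u-d['cx'])/f(d),(v-d['cy'])/f(d),1]);return T[:3,3],r/np.linalg.norm(r)
def blob(d,u,v,R,th=45):
    m=(d['img'].max(2)<th).astype(np.uint8); n,l,st,c=cv2.connectedComponentsWithStats(m)
    return [(np.round(c[i],1),st[i][2:].tolist()) for i in range(1,n) if np.hypot(*(c[i]-(u,v)))<R and st[i][4]>15]
def tri(a,b):
    (o,r),(p,q)=a,b; k=np.linalg.lstsq(np.stack([r,-q],1),p-o,rcond=None)[0]; A=o+k[0]*r;B=p+k[1]*q; return (A+B)/2,np.linalg.norm(A-B)
E
python3 - <<'E'
from m import *
print(blob(t,234,218,9),blob(t,218,180,9)); print(blob(s,276,263,14),blob(s,251,188,14))
P=pts(t)
x,y,z=P[...,0],P[...,1],P[...,2]
def at(u,v): return P[v,u].round(1)
print('knob',at(234,218),'ball',at(218,180))
m=(z>36)&(z<47)&(np.mgrid[:420,:560][1]<245)&(np.mgrid[:420,:560][1]>195)&(abs(np.mgrid[:420,:560][0]-225)<25)
q=P[m];print(len(q),cv2.minAreaRect(q[:,:2].astype(np.float32)))
m=(z>308-110)&(z<330)&(abs(np.mgrid[:420,:560][1]-290)<65)&(abs(np.mgrid[:420,:560][0]-190)<40)
q=P[m];print(len(q),cv2.minAreaRect(q[:,:2].astype(np.float32)),np.percentile(q[:,2],[5,50,95]))
for n in('top','side'):
    d=t if n=='top' else s
    c=d['img'][150:260,190:360] if n=='top' else d['img'][140:320,190:350]
    cv2.imwrite(f'pics/c_{n}.png',cv2.resize(c[...,::-1],None,fx=4.5 if n=='top' else 3.3,fy=4.5 if n=='top' else 3.3,interpolation=cv2.INTER_CUBIC))
E
```

```text
[(array([234.2, 217.9]), [6, 6, 18])] [(array([218.3, 179.6]), [10, 10, 43])]
[(array([276. , 263.2]), [11, 9, 66])] [(array([254.5, 176.2]), [5, 6, 20]), (array([244.3, 193.1]), [27, 30, 247])]
knob [564.  113.2 101.4] ball [626.8 135.2 352.8]
393 ((565.4793701171875, 147.6230926513672), (92.6872329711914, 133.00991821289062), 9.802915573120117)
3607 ((631.6951904296875, -37.280517578125), (139.08489990234375, 287.3086853027344), 22.32649803161621) [237.78367044 283.54140136 321.36241134]
```

View pics/c_top.png

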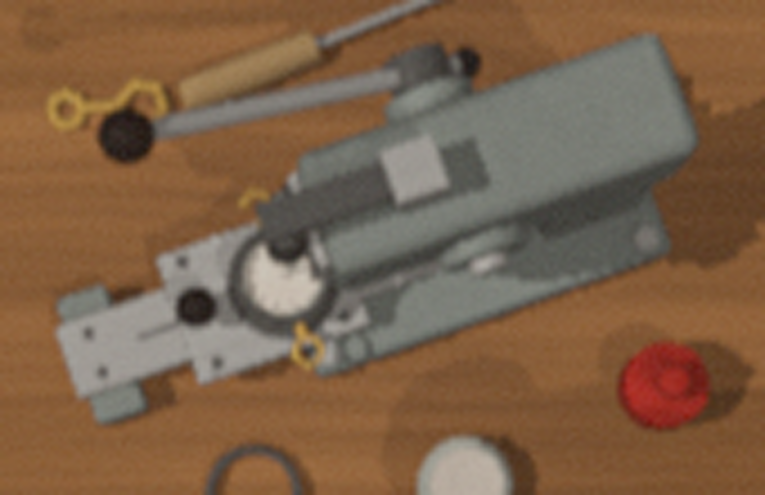

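View pics/c_side.png

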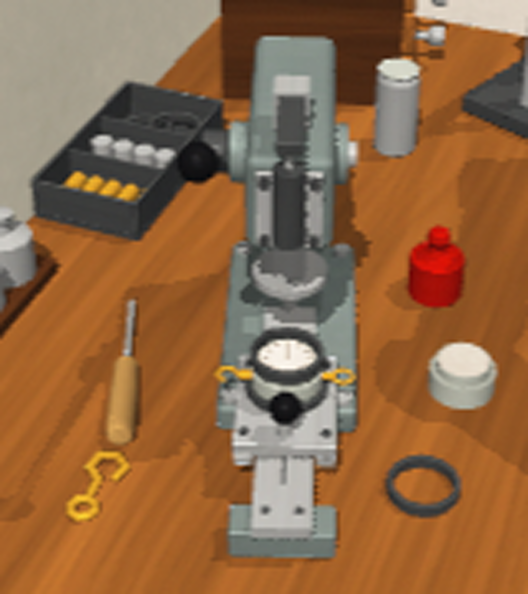

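The crops show the base edge from (261,233) to (338,205) in full-frame pixels. The slideway front end is at (203,223) to (208,238), and the lever ball is up.

```bash
cat > /dev/null
python3 - <<'E'
from m import *
from scipy.optimize import least_squares
def pl(d,u,v,z):
    o,r=ray(d,u,v); return (o+r*(z-o[2])/r[2])
kb=tri(ray(t,234.2,217.9),ray(s,276.2,263.2)); bb=tri(ray(t,218.3,179.6),ray(s,250.,189.4)); print(kb,bb)
K=pl(t,234.2,217.9,88);B=pl(t,218.3,179.6,335);print('K',K,'B',B)
def cr(u,v): return (u+.5)/4.5-.5+190,(v+.5)/4.5-.5+150
C=[(-240,25,42,57,328),(-240,-25,42,82,397),(175,-65,30,668,248),(-85,-65,30,320,372)]
W=[pl(t,*cr(c[3],c[4]),c[2]) for c in C]; print(np.round(W,1))
ring=pl(t,*cr(284,281),98); print('ring',ring)
L=lambda p,a:np.array([p[0]+a[0]*np.cos(p[2])-a[1]*np.sin(p[2]),p[1]+a[0]*np.sin(p[2])+a[1]*np.cos(p[2])])
bx=30-200*np.cos(.524)
def res(p):
    r=[(L(p,c[:2])-w[:2]) for c,w in zip(C,W)]
    r+=[2*(L(p,(-60-p[3],0))-kb[0][:2]),2*(L(p,(bx,68))-bb[0][:2]),L(p,(-p[3],0))-ring[:2]]
    return np.concatenate(r)
o=least_squares(res,[600,0,-1.3,80]);print(o.x,np.degrees(o.x[2]),o.fun.round(1))
np.save('p.npy',o.x)
E
```

```text
(array([566.9102466 , 113.94814152,  83.66483551]), np.float64(0.972953334710678)) (array([631.49612569, 136.49229444, 331.80713779]), np.float64(0.9775984147218486))
K [565.91507975 113.53317859  88.        ] B [631.33619157 136.3158106  335.        ]
[[ 557.8  213.    42. ]
 [ 511.2  195.6   42. ]
 [ 612.6 -202.2   30. ]
 [ 528.4   36.5   30. ]]
ring [581.74438632  58.84494626  98.        ]
[615.27546496 -20.88731568  -1.22691491  83.87163763] -70.29704633753612 [ 0.1  0.5 -0.4  1.1  0.4 -5.3 -3.   0.8 -0.3  1.2 -0.9  0.7  5.3 -0.8]
```

```bash
cat >> h.py <<'E'
from scipy.spatial.transform import Rotation as Ro
X,Y,YAW,S0=np.load('p.npy') if __import__('os').path.exists('p.npy') else (0,0,0,0)
ux=np.array([np.cos(YAW),np.sin(YAW),0]);uy=np.array([-ux[1],ux[0],0]);uz=np.array([0,0,1.])
def w(l): return np.array([X,Y,0])+l[0]*ux+l[1]*uy+l[2]*uz
def pose(lean):
    a=np.radians(lean); z=np.sin(a)*ux-np.cos(a)*uz; return Ro.from_matrix(np.stack([np.cross(uy,z),uy,z],1))
def plan(pt,lean,back=0):
    """grasp point at world pt, backed off along tool z"""
    s=sensors.read_state(); R=pose(lean); z=R.as_matrix()[:,2]
    d=(pt+z*(2-back)-s['eef_pos'])/60
    r=(R*Ro.from_euler('xyz',s['tool_rot']).inv()).as_rotvec(degrees=True)/5
    print('shift',d.round(3),'turn',r.round(3),'q',s['qpos'].round(2),'F',s['force'].round(1),'w',round(s['width'],1),'t',s['clock'])
E
python3 -c "
from h import *
plan(w((-60-S0,0,88)),40,150)
plan(w((-60-S0,0,88)),0,150)
print(ux,uy)"
```

```text
shift [ 4.898 13.455 -0.769] turn [-8.042  3.604 16.815] q [ 1.13  0.63  0.04  1.52 -0.03  1.   -0.02] F [-0.6 -0.2  0.5] w 85.7 t 0.1
shift [ 5.432 11.963 -0.192] turn [-9.0000e-03 -1.9000e-02  1.7589e+01] q [ 1.13  0.63  0.04  1.52 -0.03  1.   -0.02] F [-0.6 -0.2  0.5] w 85.7 t 0.1
[ 0.33714379 -0.94145317  0.        ] [0.94145317 0.33714379 0.        ]
```

Call:
send_rows([
  [50,[0.2,0.5,0.4],[0,0,1]],
  [50,[0.3,0.8,0.3],[0,0,1]],
  [50,[0.3,0.8,0.3],[0,0,1]],
  [50,[0.4,0.8,0.3],[0,0,1]],
  [50,[0.4,0.8,0.2],[0,0,1]],
  [50,[0.4,0.8,0.2],[0,0,1]],
  [50,[0.4,0.8,0],[0,0,1]],
  [50,[0.3,0.8,0],[0,0,1]],
])

```text
clock: 1.1
eef_pos: [403.7, -235.9, 350.3]
tool_rot: [3.141, -0.0, 1.081]
force: [1.1, -0.4, 1.0]
width: 49.8
gripper_force: 0.0
```

Call:
send_rows([
  [50,[0.3,0.8,0],[0,0,1]],
  [50,[0.2,0.8,0],[0,0,1]],
  [50,[0.2,0.8,0],[0,0,1]],
  [50,[0.2,0.8,0],[0,0,1]],
  [50,[0.2,0.8,0],[0,0,1]],
  [50,[0.2,0.8,0],[0,0,1]],
  [50,[0.2,0.8,0],[0,0,1]],
  [50,[0.2,0.8,0],[0,0,1]],
])

```text
clock: 2.1
eef_pos: [505.1, 147.6, 350.1]
tool_rot: [-3.141, 0.0, 1.779]
force: [0.6, -0.0, -0.8]
width: 50.0
gripper_force: 0.0
```

```bash
python3 -c "
from h import *
plan(w((-60-S0,0,88)),40,150);print(sensors.read_state()['eef_pos'])"
```

```text
shift [ 0.493  0.942 -2.478] turn [-7.699 -2.184  1.497] q [ 0.04  0.38 -0.54  1.71  0.21  1.11 -0.35] F [ 0.6 -0.  -0.8] w 50.0 t 2.1
[505.10305459 147.60202586 350.06067679]
```

Call:
send_rows([
  [50,[0.1,0.25,0],[-0.96,-0.27,0.19]],
  [50,[0.1,0.2,0],[-0.96,-0.27,0.19]],
  [50,[0.1,0.2,0],[-0.96,-0.27,0.19]],
  [50,[0.1,0.2,-0.2],[-0.96,-0.27,0.19]],
  [50,[0.05,0.1,-0.4],[-0.96,-0.27,0.19]],
  [50,[0.05,0,-0.6],[-0.96,-0.27,0.19]],
  [50,[0,0,-0.6],[-0.96,-0.27,0.19]],
  [50,[0,0,-0.6],[-0.96,-0.27,0.19]],
])

```text
clock: 3.1
eef_pos: [535.0, 203.4, 205.1]
tool_rot: [-3.142, 0.698, 1.915]
force: [1.3, -0.5, -0.1]
width: 49.8
gripper_force: 0.0
```

```bash
python3 -c "
from h import *
plan(w((-60-S0,0,88)),40,60);plan(w((-60-S0,0,88)),40,0);s=sensors.read_state();print(s['eef_pos'],s['tool_rot'])"
```

```text
shift [ 0.32  -0.895 -1.21 ] turn [ 0.001 -0.    -0.005] q [-0.57  0.74 -0.31  1.72  0.86  1.27 -1.01] F [ 1.3 -0.5 -0.1] w 49.8 t 3.1
shift [ 0.536 -1.5   -1.976] turn [ 0.001 -0.    -0.005] q [-0.57  0.74 -0.31  1.72  0.86  1.27 -1.01] F [ 1.3 -0.5 -0.1] w 49.8 t 3.1
[535.0147635  203.35382606 205.05712472] [-3.14150216  0.69819887  1.91517236]
```

Call:
send_rows([
  [50,[0.08,-0.22,-0.3],[0,0,0]],
  [50,[0.08,-0.22,-0.3],[0,0,0]],
  [50,[0.08,-0.22,-0.3],[0,0,0]],
  [50,[0.08,-0.22,-0.3],[0,0,0]],
  [50,[0.08,-0.22,-0.3],[0,0,0]],
  [50,[0.08,-0.2,-0.24],[0,0,0]],
  [50,[0.06,-0.2,-0.24],[0,0,0]],
  [50,[0,0,0],[0,0,0]],
])

```text
clock: 4.1
eef_pos: [567.1, 111.4, 86.6]
tool_rot: [-3.139, 0.697, 1.914]
force: [0.0, 0.0, 0.0]
width: 49.9
gripper_force: 0.0
```

```bash
python3 -c "
from h import *
plan(w((-60-S0,0,88)),40,0)
d=grab('side'); cv2.imwrite('pics/s1.png',cv2.resize(d['img'][140:320,190:370][...,::-1],None,fx=3.2,fy=3.2))"
```

```text
shift [ 0.002  0.032 -0.002] turn [-0.003 -0.029  0.025] q [-0.47  0.89 -0.22  1.84  1.05  1.02 -1.14] F [0. 0. 0.] w 49.9 t 4.1
```

View pics/s1.png

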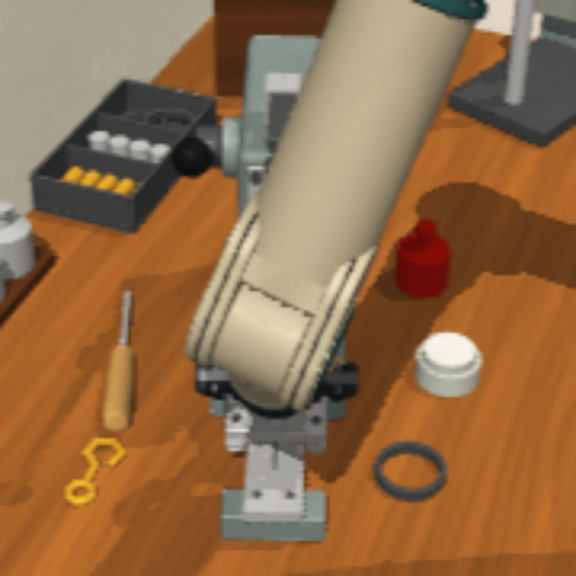

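The arm hides the knob, and the bystanders are untouched. I'll close on the knob and check the opening.

Call:
send_rows([
  [22,[0,0,0],[0,0,0]],
  [22,[0,0,0],[0,0,0]],
  [22,[0,0,0],[0,0,0]],
  [22,[0,0,0],[0,0,0]],
  [22,[0,0,0],[0,0,0]],
])

```text
clock: 4.78
eef_pos: [567.4, 114.0, 88.2]
tool_rot: [3.141, 0.695, 1.914]
force: [-3.7, 2.1, 5.6]
width: 25.1
gripper_force: 58.8
```

Call:
send_rows([
  [22,[0.03,-0.08,0],[0,0,0]],
  [22,[0.05,-0.14,0],[0,0,0]],
  [22,[0.06,-0.17,0],[0,0,0]],
  [22,[0.06,-0.17,0],[0,0,0]],
  [22,[0.06,-0.17,0],[0,0,0]],
  [22,[0.06,-0.17,0],[0,0,0]],
  [22,[0.05,-0.14,0],[0,0,0]],
  [22,[0.03,-0.08,0],[0,0,0]],
])

```text
clock: 5.78
eef_pos: [591.4, 46.1, 88.1]
tool_rot: [3.141, 0.696, 1.914]
force: [-3.3, 2.0, 7.0]
width: 25.2
gripper_force: 59.0
```

```bash
python3 -c "
from h import *
plan(w((-60,0,88)),40,0)"
```

```text
shift [ 0.068 -0.195 -0.028] turn [-0.024 -0.005  0.005] q [-0.37  0.88 -0.19  1.87  1.13  0.95 -1.11] F [-3.3  2.   7. ] w 25.2 t 5.775
```

Call:
send_rows([
  [22,[0.02,-0.06,0],[0,0,0]],
  [22,[0.02,-0.06,0],[0,0,0]],
  [22,[0.015,-0.04,0],[0,0,0]],
  [22,[0.01,-0.02,0],[0,0,0]],
  [22,[0.01,-0.02,0],[0,0,0]],
  [22,[0,0,0],[0,0,0]],
])

```text
clock: 6.52
eef_pos: [595.6, 34.0, 88.2]
tool_rot: [-3.141, 0.697, 1.914]
force: [-4.0, 2.0, 6.5]
width: 25.2
gripper_force: 59.0
```

Call:
send_rows([
  [22,[0.01,-0.02,0],[0,0,0]],
  [22,[0.01,-0.02,0],[0,0,0]],
  [22,[0.01,-0.02,0],[0,0,0]],
  [22,[0,0,0],[0,0,0]],
])

```text
clock: 7.02
eef_pos: [595.7, 34.0, 88.1]
tool_rot: [-3.141, 0.692, 1.916]
force: [-11.8, 10.3, 14.7]
width: 25.2
gripper_force: 60.0
```

Call:
send_rows([
  [22,[-0.02,0.05,0],[0,0,0]],
  [60,[0,0,0],[0,0,0]],
  [60,[0,0,0],[0,0,0]],
  [60,[0,0,0],[0,0,0]],
  [60,[-0.05,0.15,0.19],[0,0,0]],
  [60,[-0.09,0.24,0.3],[0,0,0]],
  [60,[-0.13,0.36,0.46],[0,0,0]],
  [60,[-0.13,0.36,0.46],[0,0,0]],
])

```text
clock: 8.02
eef_pos: [571.9, 102.3, 174.1]
tool_rot: [3.141, 0.694, 1.915]
force: [0.8, -0.5, -0.7]
width: 59.9
gripper_force: 0.0
```

Call:
send_rows([
  [60,[-0.13,0.36,0.46],[0,0,0]],
  [60,[-0.13,0.36,0.6],[0,0,0]],
  [60,[0,0.2,0.8],[0,0,0]],
  [60,[0,0.1,0.8],[0,0,0]],
  [60,[0,0.1,0.8],[0,0,0]],
  [60,[0,0,0.8],[0,0,0]],
  [60,[0,0,0],[0,0,0]],
])

```text
clock: 8.9
eef_pos: [556.7, 169.5, 432.9]
tool_rot: [3.131, 0.692, 1.909]
force: [0.8, -0.4, 0.4]
width: 60.2
gripper_force: 0.0
```

Run:
```python
from m import *
t=grab('top','t2.png'); np.savez('top0.npz',**t)
print(blob(t,244,221,14),blob(t,218,180,9))
for x in (0,5,10): print(x,proj(t,w((-60-x,0,88))))
L=w((30-200*np.cos(.524),68,335)); print(L)
plan(L,20,80);plan(L,20,0)
```

```text
[] [(array([215.9, 177.4]), [7, 7, 17]), (array([219.7, 181.1]), [10, 9, 31])]
0 (np.float64(260.7109757731742), np.float64(208.00391348327122))
5 (np.float64(259.11603167338546), np.float64(208.57448669811492))
10 (np.float64(257.5202959060169), np.float64(209.14534312308254))
[631.02710804 136.8215523  335.        ]
shift [ 1.098 -0.116 -0.367] turn [ 3.693  1.376 -0.007] q [-0.49  0.49 -0.33  1.49  0.76  1.57 -0.62] F [ 0.6  0.  -0.7] w 60.0 t 8.95
shift [ 1.252 -0.545 -1.62 ] turn [ 3.693  1.376 -0.007] q [-0.49  0.49 -0.33  1.49  0.76  1.57 -0.62] F [ 0.6  0.  -0.7] w 60.0 t 8.95
```

View pics/t2.png

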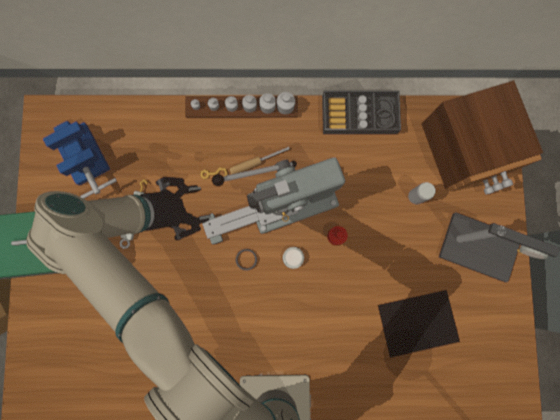

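The shuttle is home: its knob is under the head nose at about (262,207). The lever ball is free at (218,180). Next I'll approach the lever ball.

Call:
send_rows([
  [60,[0.3,-0.03,0],[0.92,0.34,0]],
  [60,[0.3,-0.03,0],[0.92,0.34,0]],
  [60,[0.3,-0.03,-0.1],[0.92,0.34,0]],
  [60,[0.2,-0.03,-0.27],[0.92,0.34,0]],
  [60,[0,0,0],[0,0,0]],
])

```text
clock: 9.57
eef_pos: [622.8, 157.6, 404.0]
tool_rot: [-3.134, 0.355, 1.914]
force: [-1.0, -0.6, 0.4]
width: 59.6
gripper_force: 0.0
```

Run:
```python
from h import *
L=w((30-200*np.cos(.524),68,335))
plan(L,20,80);plan(L,20,0)
z0=np.array([L]);prev=L
for q in np.arange(.1,1.16,.1):
    l=w((30-200*np.cos(.524-q),68,235+200*np.sin(.524-q))); print(q.round(1),((l-prev)/60).round(3)); prev=l
```

```text
shift [-0.013  0.072  0.072] turn [ 0.087 -0.057  0.039] q [-0.25  0.54 -0.38  1.33  0.54  1.44 -0.36] F [-1.  -0.6  0.4] w 59.6 t 9.575
shift [ 0.14  -0.358 -1.181] turn [ 0.087 -0.057  0.039] q [-0.25  0.54 -0.38  1.33  0.54  1.44 -0.36] F [-1.  -0.6  0.4] w 59.6 t 9.575
0.1 [-0.051  0.143 -0.295]
0.2 [-0.041  0.115 -0.31 ]
0.3 [-0.03   0.085 -0.321]
0.4 [-0.019  0.054 -0.328]
0.5 [-0.008  0.023 -0.332]
0.6 [ 0.003 -0.008 -0.333]
0.7 [ 0.014 -0.039 -0.331]
0.8 [ 0.025 -0.07  -0.325]
0.9 [ 0.036 -0.1   -0.316]
1.0 [ 0.046 -0.13  -0.303]
1.1 [ 0.056 -0.157 -0.288]
```

Call:
send_rows([
  [60,[0,0,-0.15],[0,0,0]],
  [60,[0.03,-0.07,-0.2],[0,0,0]],
  [60,[0.03,-0.07,-0.2],[0,0,0]],
  [60,[0.03,-0.07,-0.2],[0,0,0]],
  [60,[0.03,-0.07,-0.2],[0,0,0]],
  [60,[0.02,-0.07,-0.23],[0,0,0]],
  [60,[0,0,-0.03],[0,0,0]],
  [60,[0,0,0],[0,0,0]],
])

```text
clock: 10.58
eef_pos: [631.4, 139.3, 332.9]
tool_rot: [-3.138, 0.353, 1.916]
force: [0.7, 0.5, -0.2]
width: 60.3
gripper_force: 0.0
```

Run:
```python
from h import *
L=w((30-200*np.cos(.524),68,335))
plan(L,20,0)
d=grab('side'); cv2.imwrite('pics/s3.png',cv2.resize(d['img'][110:290,170:350][...,::-1],None,fx=3.2,fy=3.2))
```

```text
shift [-0.002 -0.052  0.003] turn [ 0.056 -0.022 -0.005] q [-0.22  0.58 -0.37  1.45  0.57  1.28 -0.41] F [ 0.7  0.5 -0.2] w 60.3 t 10.575
```

View pics/s3.png

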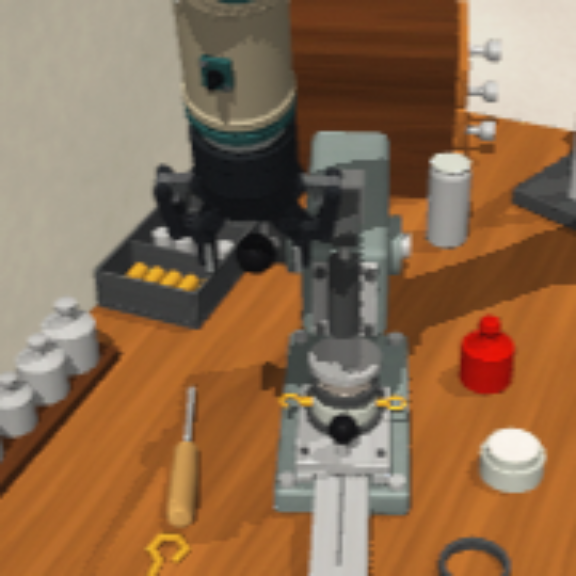

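The lever ball at crop (255,253) sits between the open fingers, and the case is under the ram pad with the shuttle home. I'll close on the ball.

Call:
send_rows([
  [60,[0,-0.05,0],[0,0,0]],
  [26,[0,0,0],[0,0,0]],
  [26,[0,0,0],[0,0,0]],
  [26,[0,0,0],[0,0,0]],
  [26,[0,0,0],[0,0,0]],
  [26,[0,0,0],[0,0,0]],
])

```text
clock: 11.38
eef_pos: [631.5, 136.4, 333.3]
tool_rot: [-3.139, 0.353, 1.916]
force: [0.7, 1.1, 4.5]
width: 29.5
gripper_force: 59.0
```

Call:
send_rows([
  [26,[-0.025,0.075,-0.145],[0,0,0]],
  [26,[-0.025,0.068,-0.15],[0,0,0]],
  [26,[-0.021,0.06,-0.155],[0,0,0]],
  [26,[-0.02,0.055,-0.155],[0,0,0]],
  [26,[-0.015,0.045,-0.16],[0,0,0]],
  [26,[-0.015,0.04,-0.16],[0,0,0]],
  [26,[-0.01,0.03,-0.164],[0,0,0]],
  [26,[-0.01,0.024,-0.164],[0,0,0]],
])

```text
clock: 12.38
eef_pos: [622.8, 161.1, 258.1]
tool_rot: [-3.139, 0.353, 1.917]
force: [-1.0, 1.3, 6.2]
width: 29.2
gripper_force: 60.4
```

Run:
```python
from h import *
for q in(.4,.8): plan(w((30-200*np.cos(.524-q),68,235+200*np.sin(.524-q))),20,0)
```

```text
shift [-0.002 -0.018 -0.004] turn [ 0.046 -0.012 -0.013] q [-0.27  0.65 -0.36  1.54  0.62  1.15 -0.52] F [-1.   1.3  6.2] w 29.2 t 12.375
shift [ 0.032 -0.113 -1.325] turn [ 0.046 -0.012 -0.013] q [-0.27  0.65 -0.36  1.54  0.62  1.15 -0.52] F [-1.   1.3  6.2] w 29.2 t 12.375
```

Tracking well; on to q = 0.8, then on slowly to seating.

Call:
send_rows([
  [26,[-0.004,0.01,-0.166],[0,0,0]],
  [26,[-0.004,0.005,-0.166],[0,0,0]],
  [26,[0.001,0,-0.167],[0,0,0]],
  [26,[0.002,-0.008,-0.167],[0,0,0]],
  [26,[0.006,-0.015,-0.166],[0,0,0]],
  [26,[0.008,-0.024,-0.166],[0,0,0]],
  [26,[0.01,-0.032,-0.163],[0,0,0]],
  [26,[0.013,-0.04,-0.162],[0,0,0]],
])

```text
clock: 13.38
eef_pos: [624.6, 156.3, 179.5]
tool_rot: [-3.14, 0.351, 1.918]
force: [-4.2, 3.7, 12.1]
width: 29.1
gripper_force: 64.9
```

Call:
send_rows([
  [26,[0.016,-0.048,-0.16],[0,0,0]],
  [26,[0.018,-0.052,-0.158],[0,0,0]],
  [26,[0.022,-0.06,-0.154],[0,0,0]],
  [26,[0.012,-0.03,-0.076],[0,0,0]],
  [26,[0,0,0],[0,0,0]],
])

```text
clock: 14.0
eef_pos: [629.1, 143.6, 146.5]
tool_rot: [-3.139, 0.353, 1.919]
force: [-2.8, 1.7, 10.4]
width: 29.4
gripper_force: 68.1
```

```bash
cat > q.py <<'E'
from h import *
s=sensors.read_state();z=Ro.from_euler('xyz',s['tool_rot']).as_matrix()[:,2]
g=s['eef_pos']-2*z-w((30,68,235)); print('q est',.524-np.arctan2(g[2],-g@ux),'r',np.hypot(g[2],g@ux),'lat',g@uy,s['force'].round(1),s['clock'])
E
python3 q.py
```

```text
q est 0.970320557938062 r 200.57653540824361 lat 0.45577993301702785 [-2.8  1.7 10.4] 14.0
```

Call:
send_rows([
  [26,[0.01,-0.026,-0.06],[0,0,0]],
  [26,[0.01,-0.026,-0.06],[0,0,0]],
  [26,[0.01,-0.026,-0.06],[0,0,0]],
  [26,[0,0,0],[0,0,0]],
])

```text
clock: 14.5
eef_pos: [631.1, 137.5, 136.3]
tool_rot: [-3.139, 0.354, 1.914]
force: [-1.2, -0.1, 12.9]
width: 29.2
gripper_force: 69.1
```

```bash
python3 q.py
```

```text
q est 1.0308942429809018 r 199.52043198205422 lat 0.32146386140139904 [-1.2 -0.1 12.9] 14.5
```

Call:
send_rows([
  [26,[0.01,-0.03,-0.06],[0,0,0]],
  [26,[0.01,-0.03,-0.06],[0,0,0]],
  [26,[0,0,0],[0,0,0]],
])

```text
clock: 14.88
eef_pos: [632.7, 133.1, 129.6]
tool_rot: [-3.14, 0.356, 1.913]
force: [-1.8, 0.0, 14.3]
width: 29.4
gripper_force: 69.8
```

```bash
python3 q.py
```

```text
q est 1.0716854442121728 r 198.85359726931316 lat 0.35576000137099145 [-1.8  0.  14.3] 14.875
```

Call:
send_rows([
  [26,[0.01,-0.026,-0.05],[0,0,0]],
  [26,[0.01,-0.026,-0.05],[0,0,0]],
  [26,[0,0,0],[0,0,0]],
])

```text
clock: 15.25
eef_pos: [633.9, 130.3, 125.1]
tool_rot: [-3.14, 0.357, 1.917]
force: [-6.6, -1.2, 23.6]
width: 29.3
gripper_force: 70.6
```

```bash
python3 q.py
python3 - <<'E'
from h import *
d=grab('side'); cv2.imwrite('pics/s4.png',cv2.resize(d['img'][150:290,190:350][...,::-1],None,fx=4,fy=4,interpolation=cv2.INTER_CUBIC))
E
```

```text
q est 1.09886190198842 r 198.67038640405806 lat 0.4717251192387602 [-6.6 -1.2 23.6] 15.25
```

View pics/s4.png

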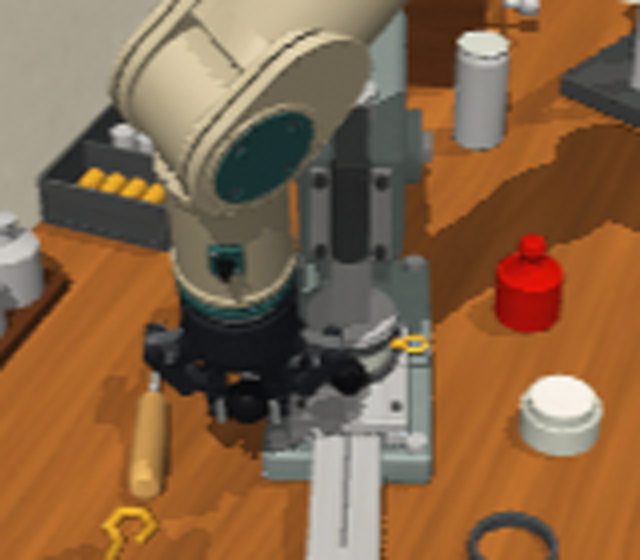

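The pad is down on the ring and the force is rising. A small further pull will confirm that it has gone solid.

Call:
send_rows([
  [26,[0.01,-0.02,-0.05],[0,0,0]],
  [26,[0.01,-0.02,-0.05],[0,0,0]],
  [26,[0,0,0],[0,0,0]],
])

```text
clock: 15.68
eef_pos: [634.9, 127.4, 120.3]
tool_rot: [-3.139, 0.359, 1.915]
force: [-7.7, 0.6, 30.8]
width: 29.1
gripper_force: 72.6
```

```bash
python3 q.py
```

```text
q est 1.1275156790418333 r 198.85090049900646 lat 0.4448674050710092 [-7.7  0.6 30.8] 15.675
```

Call:
send_rows([
  [26,[-0.025,0.075,0.145],[0,0,0]],
  [26,[-0.025,0.075,0.15],[0,0,0]],
  [26,[-0.023,0.065,0.15],[0,0,0]],
  [26,[-0.02,0.058,0.155],[0,0,0]],
  [26,[-0.018,0.05,0.158],[0,0,0]],
  [26,[-0.015,0.045,0.16],[0,0,0]],
  [26,[-0.012,0.035,0.162],[0,0,0]],
  [26,[-0.01,0.03,0.165],[0,0,0]],
])

```text
clock: 16.68
eef_pos: [624.7, 155.7, 190.3]
tool_rot: [-3.137, 0.352, 1.917]
force: [0.1, -1.2, 0.5]
width: 29.4
gripper_force: 73.1
```

```bash
python3 q.py
```

```text
q est 0.7413289680424147 r 198.44669926333597 lat 0.42116480116765564 [ 0.1 -1.2  0.5] 16.675
```

Call:
send_rows([
  [26,[-0.007,0.02,0.165],[0,0,0]],
  [26,[-0.005,0.015,0.166],[0,0,0]],
  [26,[-0.003,0.006,0.167],[0,0,0]],
  [26,[0,0,0.167],[0,0,0]],
  [26,[0.003,-0.007,0.166],[0,0,0]],
  [26,[0.005,-0.016,0.166],[0,0,0]],
  [26,[0.008,-0.024,0.164],[0,0,0]],
  [26,[0.011,-0.03,0.162],[0,0,0]],
])

```text
clock: 17.68
eef_pos: [623.2, 160.0, 269.8]
tool_rot: [-3.137, 0.343, 1.924]
force: [-14.2, 21.4, 6.6]
width: 29.3
gripper_force: 66.3
```

```bash
python3 q.py
```

```text
q est 0.3410627988368946 r 201.6734863970227 lat 0.43281853151209365 [-14.2  21.4   6.6] 17.675
```

Call:
send_rows([
  [26,[-0.02,0.06,0.03],[0,0,0]],
  [26,[0.013,-0.036,0.16],[0,0,0]],
  [26,[0.016,-0.045,0.158],[0,0,0]],
  [26,[0,0,0],[0,0,0]],
])

```text
clock: 18.18
eef_pos: [623.6, 158.6, 291.9]
tool_rot: [-3.138, 0.344, 1.925]
force: [-11.3, 11.8, 9.3]
width: 27.9
gripper_force: 58.4
```

```bash
python3 q.py
```

```text
q est 0.23391985662831505 r 205.44550254122302 lat 0.31672688471207544 [-11.3  11.8   9.3] 18.175
```

Call:
send_rows([
  [60,[0,0,0.1],[0,0,0]],
  [60,[-0.05,0.15,0.4],[0,0,0]],
  [60,[-0.08,0.2,0.6],[0,0,0]],
  [60,[-0.08,0.2,0.6],[0,0,0]],
  [60,[-0.08,0.2,0.6],[0,0,0]],
  [60,[-0.1,0.5,0.3],[0,0,0]],
  [60,[-0.1,0.8,0],[0,0,0]],
  [60,[-0.1,0.8,0],[0,0,0]],
])

```text
clock: 19.18
eef_pos: [592.0, 321.6, 447.3]
tool_rot: [-3.139, 0.355, 1.913]
force: [-0.2, 0.8, -0.4]
width: 60.2
gripper_force: 0.0
```

Call:
send_rows([
  [60,[-0.2,0.8,0],[0,0,0]],
  [60,[-0.2,0.6,0],[0,0,0]],
  [60,[0,0,0],[0,0,0]],
  [60,[0,0,0],[0,0,0]],
])

```text
clock: 19.68
eef_pos: [568.2, 404.7, 446.5]
tool_rot: [-3.138, 0.355, 1.914]
force: [-0.2, -0.9, -0.2]
width: 60.1
gripper_force: 0.0
```

Run:
```python
from h import *
t=grab('top');s=grab('side'); np.savez('top0.npz',**t);np.savez('side0.npz',**s)
a=cv2.resize(t['img'][150:260,190:330],None,fx=2.8,fy=2.8,interpolation=cv2.INTER_CUBIC); b=cv2.resize(s['img'][140:300,210:340],None,fx=3.0,fy=3.0,interpolation=cv2.INTER_CUBIC)
o=np.zeros((480,792,3),np.uint8); o[:a.shape[0],:a.shape[1]]=a; o[:b.shape[0],400:400+b.shape[1]]=b; cv2.imwrite('pics/f.png',o[...,::-1])
from m import blob
print(blob(t,218,180,12),blob(s,251,188,14),blob(s,270,230,30))
for h in(94,102): print(h,proj(s,w((0,0,h))))
print('knob home',proj(s,w((-60,0,88))))
```

```text
[(array([218.7, 179.3]), [11, 10, 47])] [(array([248.1, 183.5]), [5, 5, 16])] [(array([276.8, 203.1]), [9, 24, 192]), (array([275.4, 240.7]), [20, 18, 132])]
94 (np.float64(277.44868621455873), np.float64(229.1784556636979))
102 (np.float64(277.47002651572006), np.float64(227.14449015285635))
knob home (np.float64(277.0042461351404), np.float64(243.14820097746482))
```

View pics/f.png

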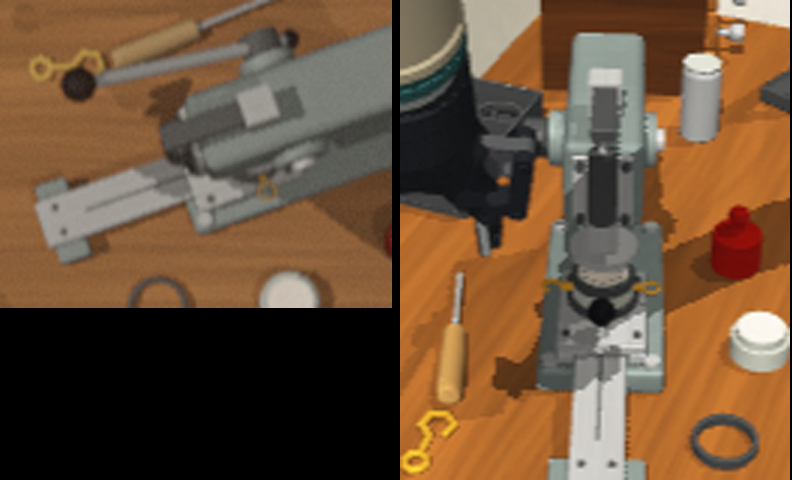

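Run:
```python
from h import *
s=dict(np.load('side0.npz')); P=pts(s); D=P-np.array([X,Y,0]); lx=D@ux;ly=D@uy;lz=P[...,2]
r=np.hypot(lx,ly)
for nm,m in(('annulus',(r<34.5)&(r>25)&(abs(lz-92)<25)),('dialface',(r<22)&(abs(lz-88)<22)),('pad',(r<40)&(lz>108)&(lz<126))):
    print(nm,m.sum(),np.histogram(lz[m],bins=np.arange(66,128,4)))
m=(r<36)&(lz>60)&(lz<112)
for v in range(215,256):
    k=m[v]&(abs(np.arange(560)-285)<3)
    if k.any(): print(v,lz[v][k].mean().round(1),r[v][k].mean().round(1),s['img'][v][k].mean(0).round())
plate=(abs(ly)<45)&(lx<-20)&(lx>-75)&(abs(lz-58)<8); print('plate z',np.median(lz[plate]),'bench',np.median(lz[300:320,230:245]))
# plate front edge
```

```text
annulus 97 (array([ 9,  6,  8,  7,  5,  8, 29, 25,  0,  0,  0,  0,  0,  0,  0]), array([ 66,  70,  74,  78,  82,  86,  90,  94,  98, 102, 106, 110, 114,
       118, 122, 126]))
dialface 40 (array([ 0,  0,  0,  0,  0,  2, 24, 14,  0,  0,  0,  0,  0,  0,  0]), array([ 66,  70,  74,  78,  82,  86,  90,  94,  98, 102, 106, 110, 114,
       118, 122, 126]))
pad 41 (array([ 0,  0,  0,  0,  0,  0,  0,  0,  0,  0,  0,  0,  0, 18, 23]), array([ 66,  70,  74,  78,  82,  86,  90,  94,  98, 102, 106, 110, 114,
       118, 122, 126]))
228 97.4 29.7 [69. 72. 70.]
229 95.7 26.6 [85. 84. 80.]
230 93.5 23.7 [109. 105.  98.]
231 93.3 24.8 [122. 116. 107.]
232 94.1 27.2 [103.  99.  92.]
233 93.4 29.5 [86. 84. 78.]
234 93.1 32.7 [60. 58. 54.]
235 87.2 34.4 [75. 65. 51.]
236 85.4 34.5 [73. 68. 59.]
237 81.0 34.0 [79. 81. 76.]
238 78.2 34.1 [100. 102.  94.]
239 73.6 34.5 [104. 106.  98.]
240 69.6 34.4 [92. 92. 87.]
241 71.2 35.2 [112. 114. 106.]
plate z 59.43398335123351 bench 1.1969202555648053
```

The ring's top now reads about 93 to 94 mm, which is seated. The lever is up, the shuttle is home and the arm is clear, so I'll hand in.

```bash
python3 -c "
from cell import ctrl
print(ctrl.finish_job())"
```

```text
the job is handed in; nothing more can be done
None
```

The job is handed in: the shuttle is home against its stop, the press has seated the dial ring (top measured at 93–94 mm), the lever is back up, and the bystanders in the final close-up look unmoved.

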